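# Check applicator plungers and reject the one that sticks

## Robot

A 7-joint arm with a two-finger parallel gripper is mounted at the origin on the work surface. World frame = base frame: x ahead of the robot, y to its left, z up, the work surface at z = 0. Lengths are in m, angles in rad, forces in N, time in s.
With the tool pointing down it reaches from about 0.35 to 0.9 m from the base axis. Payload 7.2 kg.
Tool frame: the origin (TCP) lies at the very end of the fingers, on their centre line; the grasp point (between the pads) lies ctrl.tcp_to_grasp behind it (ctrl.tcp_to_grasp is the distance from the TCP to the grasp point, in m); z points along the fingers, y is the direction in which the jaws open and shut (so a half turn about z gives the same grasp; the last joint's range is limited). The gripper opens to 85 mm and grips with 20 to 120 N. Pads are 22 mm wide; open, the fingers measure 114 mm over their backs; the gripper's body (76 mm by 85 mm) begins 54 mm behind the grasp point. The pads swing forward as they close: fully open they stand 13 mm farther back than shut.
Start: joints at [-1.221, 0.411, -0.013, 1.596, 0.006, 1.134, -0.082], TCP at [0.254, 0.571, 0.231] pointing down, gripper open.
Joint ranges: [-2.95, 2.95], [-0.29, 1.99], [-1.47, 1.44], [0.14, 2.54], [-1.03, 4.17], [0.13, 1.85], [-2.86, 2.86]. Speed limits (rad/s): [2.39, 2.39, 3.01, 3.01, 3.14, 3.14, 3.14].

## Interface

Orientations are given as a unit quaternion [w, x, y, z].
In Python, from bench import state, cams, workorder, ctrl gives the robot as it stands. The module is installed in compiled form; this text tells all that it offers.
- The arm moves only by the tool play_rows, never from a script. Its argument "increments" is a list of rows, each a list of 7 numbers: the shift along the tool's x, y, z scaled (see below), then the turn, a rotation vector about the tool's x, y, z scaled (see below), then the opening, from 0 (shut) to 1 (fully open). In form: [[x, y, z, ax, ay, az, claw], ...]. A call has 1 to 12 rows; each row is the pose to reach, as a shift and turn from the pose measured when the call began, along the tool's axes at that moment, turning the shorter way round; what a row does not reach only later rows make up. The controller multiplies each number of a shift by 150 mm and each number of a turn by pi rad. A row lasts 1/10 s, in which the tool goes at most 50 mm and 8.59 degrees, less where a joint would pass 70% of its speed; a pose out of reach is approached as far as the arm can. A call with a number of a shift or a turn outside -1 to 1 is refused whole. A call with a gripper value outside its range is refused whole. The fingers move at their own pace and stop on an object; the grip force is fixed at half the most. Time passes only in rows, so rows that repeat a pose let the fingers close. It gives the time, the measured TCP pose, the force and the opening at its end, in the units of the state.
- state(): the state, without advancing time (a new reading comes with each control period).
- cams.read_camera(name): name is "scene" or "top"; returns a dict with "image" (400x640x3 uint8, blue, green, red), "z_map" (400x640 float32, m along the optical axis (not along the pixel's ray), 0 where there is no reading), "intrinsics" (3x3 intrinsics, pixels), "dist_coeffs" ([k1, k2, p1, p2, k3] as OpenCV has them; the pictures are not rectified), "world_from_camera" (4x4, takes a point from camera to world coordinates). Camera axes: x right, y up, looking along -z (the intrinsics and any distortion apply to the point x, -y, -z); pixel columns grow to the right and rows downward; lengths in m; the calibration is good to about 2 mm. A picture is of the moment at which its call begins.
- workorder.finish_job(): hands the job in, once; it reports no verdict.
The state is a dict: "clock": time; "joints": joint angles; "joint_velocities": joint speeds; "tau": joint torques, N m; "eef_pos": TCP position; "tcp_rot": TCP orientation; "contact_force": force on the tool from outside, world axes, zero at the start; "moment": the same for the moment, N m; "width": finger opening in m.
Only numpy, scipy, OpenCV 4.12 (cv2) and the standard library are available. Lean on these libraries where they do the work, as an engineer would, in place of code of your own. Each camera call takes 0.05 s, during which the arm holds its last target.

## Task

Check the four empty glue applicators on the brown board: push each plunger into its barrel and leave it fully home. Take out the applicator whose plunger sticks part way and lay it flat in the plain, undivided reject tray; the good ones stay in their cradles with their plungers home. Leave the brush between the cradles where it lies.

Things in the scene. Friction and masses are not known exactly. Their poses are not given: they have to be found in the camera images.
- board: Brown fixture board, 310 x 360 mm, top at 18 mm, fixed. Origin on the table near its middle, x away from the robot. Four cradles at board y = -135, -55, 55, 135 mm: saddles 12 mm long at x = -25 and 45 mm with lips 7 mm below the barrel axis, and an end stop (68 mm high) in front of the barrel that takes a push along +x. Black clip frames, 62 mm high, at x = 100 to 150 mm.
- applicator_a: Empty hand applicator (large syringe) in one of the cradles. Pale barrel, 34 mm diameter, 100 mm long, 0.17 kg, a 50 x 32 x 5 mm finger flange at its rear, a 22 mm nozzle in front. Origin on the axis at mid barrel, 62 mm above the table in the cradle; x axis towards the nozzle (board x). Lifts straight up, gripped across mid barrel between the saddles; 46 mm free to the next barrel.
- plunger_a (a joint): Plunger stroke of applicator_a in m: 0 drawn out, grows as it is pushed in (applicator +x), starts at 0 to 0.012. A good plunger slides under about 3 N, stays where it is left and meets its stop, fully home, at 0.055. One that sticks stops dead less than half way (before 0.030), however hard it is pushed.
- disc_a (a point): Middle of the rear face of applicator_a's black thumb disc (33 mm diameter, 6 mm thick, upright, on the barrel axis): the face to push. 122 mm behind the applicator's origin with the plunger drawn out, 67 mm with it home (then 17 mm behind the flange).
- applicator_b: Empty hand applicator (large syringe) in one of the cradles. Pale barrel, 34 mm diameter, 100 mm long, 0.17 kg, a 50 x 32 x 5 mm finger flange at its rear, a 22 mm nozzle in front. Origin on the axis at mid barrel, 62 mm above the table in the cradle; x axis towards the nozzle (board x). Lifts straight up, gripped across mid barrel between the saddles; 46 mm free to the next barrel.
- plunger_b (a joint): Plunger stroke of applicator_b in m: 0 drawn out, grows as it is pushed in (applicator +x), starts at 0 to 0.012. A good plunger slides under about 3 N, stays where it is left and meets its stop, fully home, at 0.055. One that sticks stops dead less than half way (before 0.030), however hard it is pushed.
- disc_b (a point): Middle of the rear face of applicator_b's black thumb disc (33 mm diameter, 6 mm thick, upright, on the barrel axis): the face to push. 122 mm behind the applicator's origin with the plunger drawn out, 67 mm with it home (then 17 mm behind the flange).
- applicator_c: Empty hand applicator (large syringe) in one of the cradles. Pale barrel, 34 mm diameter, 100 mm long, 0.17 kg, a 50 x 32 x 5 mm finger flange at its rear, a 22 mm nozzle in front. Origin on the axis at mid barrel, 62 mm above the table in the cradle; x axis towards the nozzle (board x). Lifts straight up, gripped across mid barrel between the saddles; 46 mm free to the next barrel.
- plunger_c (a joint): Plunger stroke of applicator_c in m: 0 drawn out, grows as it is pushed in (applicator +x), starts at 0 to 0.012. A good plunger slides under about 3 N, stays where it is left and meets its stop, fully home, at 0.055. One that sticks stops dead less than half way (before 0.030), however hard it is pushed.
- disc_c (a point): Middle of the rear face of applicator_c's black thumb disc (33 mm diameter, 6 mm thick, upright, on the barrel axis): the face to push. 122 mm behind the applicator's origin with the plunger drawn out, 67 mm with it home (then 17 mm behind the flange).
- applicator_d: Empty hand applicator (large syringe) in one of the cradles. Pale barrel, 34 mm diameter, 100 mm long, 0.17 kg, a 50 x 32 x 5 mm finger flange at its rear, a 22 mm nozzle in front. Origin on the axis at mid barrel, 62 mm above the table in the cradle; x axis towards the nozzle (board x). Lifts straight up, gripped across mid barrel between the saddles; 46 mm free to the next barrel.
- plunger_d (a joint): Plunger stroke of applicator_d in m: 0 drawn out, grows as it is pushed in (applicator +x), starts at 0 to 0.012. A good plunger slides under about 3 N, stays where it is left and meets its stop, fully home, at 0.055. One that sticks stops dead less than half way (before 0.030), however hard it is pushed.
- disc_d (a point): Middle of the rear face of applicator_d's black thumb disc (33 mm diameter, 6 mm thick, upright, on the barrel axis): the face to push. 122 mm behind the applicator's origin with the plunger drawn out, 67 mm with it home (then 17 mm behind the flange).
- reject_tray_in (a point): Middle of the inner floor (4 mm or so above the table) of the reject tray: plain, grey, open, empty, no dividers, 250 (its x) x 160 (y) x 36 mm high, walls 4 mm, fixed left or right of the board. The like-sized tray on the other side, divided into six compartments with small parts, is not the reject tray.
- brush: Brush, 150 mm, lying on the board in the wider gap between the two middle cradles, top at most 40 mm above the table. Not to be disturbed. Origin at its underside.
There are look-alikes about, which are no part of the job. What is shaped like the applicator_d but yellow is not meant.

How it is judged:
By the outcome, as a careful person would: the job done as asked, in the order asked, and still so for the second after the job is handed in, with the robot touching nothing.
It also fails if it takes over 64 s, if anything falls off the work surface, if the arm or the gripper's body presses on something with over 40 N, if the wrist force passes 120 N, or if a joint passes its speed limit or range.

## Working session

There is one attempt and no reset: what is moved stays moved. The work goes in short steps, Python scripts to look and compute and a tool call to move; the robot and the scene stay as the last step left them, time stands still between calls to the robot, and variables do not carry over. Pictures are saved under pics/ and viewed, and the job is handed in when it is done.

Besides the shell and the picture viewer there is one more tool, called after "Emit:" in YAML: its name, and indented under it one key for each argument. play_rows: Moves the arm, as the interface text tells. Shifts and turns lie within -1 to 1; 1 stands for 150 mm of shift or pi rad of turn. Its arguments: {"type":"object","properties":{"increments":{"type":"array"}},"required":["increments"]}

```bash
mkdir -p pics; cat > h.py <<'E'
import numpy as np, cv2
from bench import state, cams, workorder, ctrl
def cam(n):
    return cams.read_camera(n)
def rays(c,px):
    px=np.array(px,float).reshape(-1,1,2)
    u=cv2.undistortPoints(px,np.array(c["intrinsics"],float),np.array(c["dist_coeffs"],float)).reshape(-1,2)
    d=np.c_[u[:,0],-u[:,1],-np.ones(len(u))]
    T=np.array(c["world_from_camera"]); return T[:3,3],d@T[:3,:3].T
def onplane(c,px,z):
    o,d=rays(c,px); return o+d*((z-o[2])/d[:,2])[:,None]
def pt(c,px):
    o,d=rays(c,px); z=np.array([c["z_map"][int(p[1]),int(p[0])] for p in np.reshape(px,(-1,2))]); return o+d*z[:,None]
E
python3 - <<'E'
from h import *
s=state()
for k in s: print(k,np.round(s[k],4))
print(ctrl.tcp_to_grasp, [a for a in dir(ctrl) if a[0]!='_'])
for n in("top","scene"):
    c=cam(n); cv2.imwrite(f"pics/{n}0.png",c["image"]); print(n,np.round(c["world_from_camera"],3).tolist(),np.round(c["intrinsics"],1).tolist(),c["dist_coeffs"],(c["z_map"]>0).mean())
E
```

```text
clock 0.0
joints [-1.2212  0.4119 -0.0127  1.597   0.0056  1.1343 -0.0822]
joint_velocities [ 0.0009 -0.001   0.0011 -0.0006  0.0004 -0.0014  0.0004]
tau [-3.00000e-04 -6.00641e+01  6.81800e-01 -2.99419e+01  1.39000e-02
  1.03000e-02  1.00000e-04]
eef_pos [0.2534 0.5708 0.2304]
tcp_rot [-1.000e-04  2.074e-01  9.783e-01 -8.000e-04]
contact_force [-1.1865  0.6049 -0.5236]
moment [-0.008  -0.0192  0.0126]
width 0.0852
0.0187 ['IKError', 'tcp_to_grasp']
top [[-0.009, 0.997, -0.071, 0.371], [-1.0, -0.01, -0.007, 0.025], [-0.007, 0.071, 0.997, 1.325], [0.0, 0.0, 0.0, 1.0]] [[433.2, 0.0, 316.4], [0.0, 433.2, 195.9], [0.0, 0.0, 1.0]] [-0.05174036  0.          0.          0.          0.        ] 0.99595703125
scene [[-0.689, -0.458, 0.562, 1.067], [0.725, -0.42, 0.546, 0.616], [-0.014, 0.784, 0.621, 0.769], [0.0, 0.0, 0.0, 1.0]] [[363.2, 0.0, 319.9], [0.0, 363.2, 205.1], [0.0, 0.0, 1.0]] [-0.00673949  0.          0.          0.          0.        ] 0.99248828125
```

View pics/top0.png

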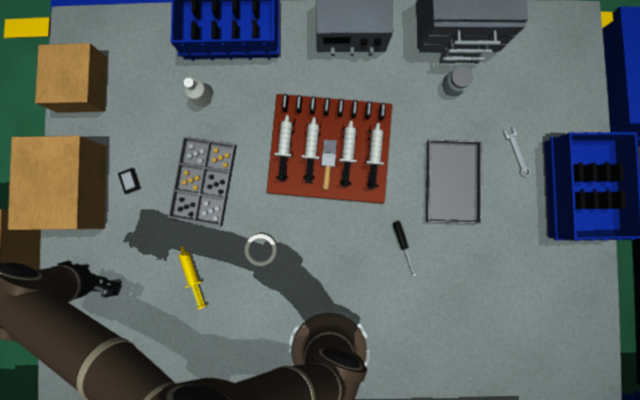

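View pics/scene0.png

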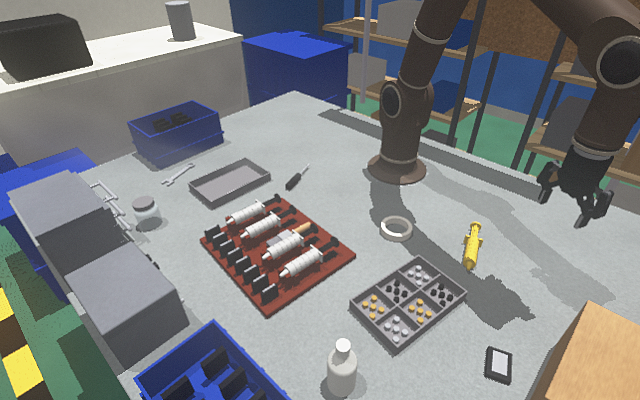

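The four pale applicators are at top pixels (285,140), (312,140), (348,140) and (375,140). Possible mix-ups are the yellow look-alike at (192,278), the screwdriver at (403,245), the brush at (328,165), and the divided tray at (203,180) against the plain tray at (453,181). By the description I choose the four pale ones and the plain tray. Next I measure them and check a close crop.

```bash
python3 - <<'E'
from h import *
c=cam("top"); im=c["image"]
cv2.imwrite("pics/crop1.png",cv2.resize(im[85:230,260:490],None,fx=3.4,fy=3.4,interpolation=cv2.INTER_CUBIC))
hsv=cv2.cvtColor(im,cv2.COLOR_BGR2HSV)
m=((hsv[...,0]<12)|(hsv[...,0]>172))&(hsv[...,1]>120)&(hsv[...,2]>40)
m=m.astype(np.uint8); m[:, :255]=0; m[:,405:]=0;m[:80]=0;m[215:]=0
m=cv2.morphologyEx(m,cv2.MORPH_OPEN,np.ones((3,3)))
cnt=max(cv2.findContours(m,0,2)[0],key=cv2.contourArea)
# board: world pts of contour
w=onplane(c,cnt.reshape(-1,2),0.018)
r=cv2.minAreaRect((w[:,:2]*1000).astype(np.float32)); print("board",r,cv2.boxPoints(r).tolist())
# heightmap of points
ys,xs=np.mgrid[85:215,262:402]; P=pt(c,np.c_[xs.ravel(),ys.ravel()])
g=P[:,2].reshape(ys.shape)
v=im[85:215,262:402].mean(2)
bm=(v>150)&(g>0.045)
n,l,st,ce=cv2.connectedComponentsWithStats(bm.astype(np.uint8))
for i in range(1,n):
    if st[i,4]>30:
        q=P[(l==i).ravel()]; print("barrel",st[i],np.round(ce[i]+[262,85],1),np.round(q.mean(0),4),np.round(q.min(0),3),np.round(q.max(0),3))
# tray
ys,xs=np.mgrid[130:235,415:495]; P=pt(c,np.c_[xs.ravel(),ys.ravel()])
t=P[(P[:,2]>0.02)&(P[:,2]<0.05)]; r=cv2.minAreaRect((t[:,:2]*1000).astype(np.float32)); print("tray",r,len(t),np.median(t[:,2]))
E
```

```text
board ((610.8849487304688, -6.7282867431640625), (356.0400390625, 306.6842041015625), 84.23722839355469) [[440.4428405761719, -168.45156860351562], [745.5771484375, -199.24569702148438], [781.3270263671875, 154.9949951171875], [476.1927490234375, 185.78912353515625]]
barrel [ 13  31  16  40 306] [284.3 137.8] [0.6308 0.126  0.0771] [0.58  0.109 0.062] [0.699 0.154 0.085]
barrel [ 40  33  17  40 307] [311.6 140.3] [0.6216 0.0464 0.0815] [0.371 0.025 0.062] [0.692 0.075 1.325]
barrel [ 78  36  16  41 302] [348.9 143.7] [ 0.6114 -0.0623  0.0771] [ 0.561 -0.079  0.064] [ 0.681 -0.036  0.084]
barrel [106  39  15  40 303] [376.2 146.1] [ 0.6027 -0.1412  0.0813] [ 0.371 -0.158  0.06 ] [0.672 0.025 1.325]
tray ((504.18231201171875, -381.63653564453125), (164.7918701171875, 248.9945068359375), 87.34241485595703) 621 0.03320443717902699
```

```bash
python3 - <<'E'
from h import *
c=cam("scene"); im=c["image"]
cv2.imwrite("pics/crop2.png",cv2.resize(im[180:320,190:360],None,fx=4.2,fy=4.2,interpolation=cv2.INTER_CUBIC))
E
```

```text
(no output)
```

View pics/crop1.png

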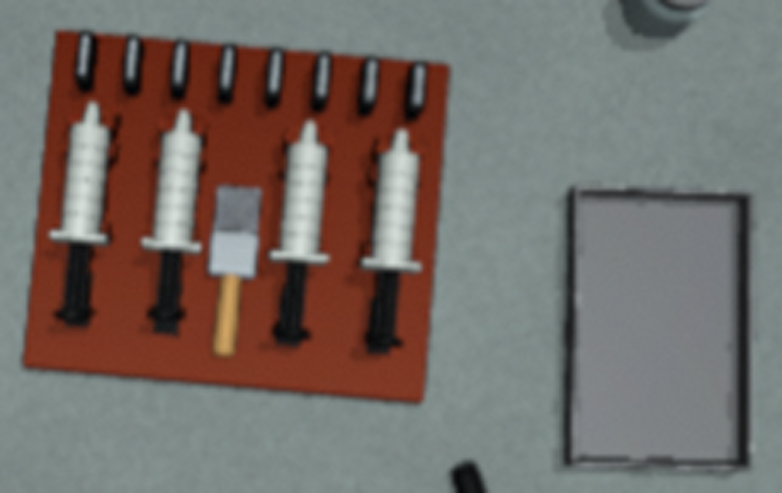

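View pics/crop2.png

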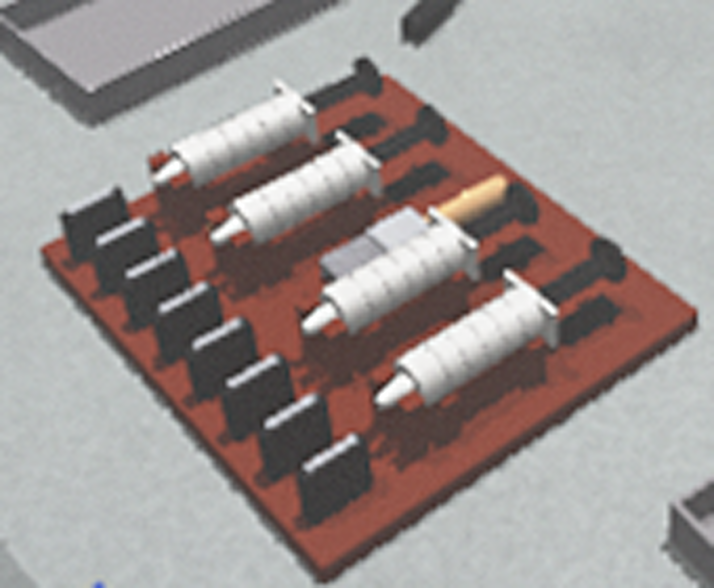

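The crops confirm the four pale applicators in their cradles, the brush between the middle two, and the plain tray on the right. Next I fit the axes and disc positions.

```bash
cat >> h.py <<'E'
YAW=np.deg2rad(-5.9)
BX=np.array([np.cos(YAW),np.sin(YAW)]); BY=np.array([-np.sin(YAW),np.cos(YAW)])
def cloud(c):
    ys,xs=np.mgrid[0:400,0:640]; return pt(c,np.c_[xs.ravel(),ys.ravel()])
E
python3 - <<'E'
from h import *
# barrel axis per cam: pale points z>0.06 fits
O=np.array([.6109,-.0067])
for n in("top","scene"):
    c=cam(n);P=cloud(c); im=c["image"].reshape(-1,3).astype(int); ok=c["z_map"].ravel()>0
    d=P[:,:2]-O; b=np.c_[d@BX,d@BY]; z=P[:,2]
    v=im.mean(1)
    for y0 in(.135,.055,-.055,-.135):
        s=ok&(abs(b[:,1]-y0)<.03)
        p=s&(v>110)&(z>.066)&(z<.09)&(b[:,0]>-.03)&(b[:,0]<.05)
        f=np.polyfit(b[p,0],b[p,1],1)
        k=s&(v<90)&(z>.046)&(z<.09)&(b[:,0]<-.05)&(b[:,0]>-.16)
        fl=s&(v>110)&(z>.06)&(z<.09)&(b[:,0]>-.07)&(b[:,0]<-.02)&(abs(b[:,1]-y0)>.019)
        hi=s&(v>110)&(z>.05)&(b[:,0]<.12)
        print(n,y0,p.sum(),"ymean",b[p,1].mean().round(4),"slope deg",np.rad2deg(np.arctan(f[0])).round(2),"zmax",np.percentile(z[p],95).round(4),"discx",np.round(np.sort(b[k,0])[[0,3,8]],4),"top z",np.percentile(z[k],95).round(3),"flange",np.median(b[fl,0]).round(4),fl.sum(),"tip",np.percentile(b[hi,0],99).round(3))
E
```

```text
top 0.135 272 ymean 0.1337 slope deg -0.37 zmax 0.0819 discx [-0.1118 -0.1113 -0.1111] top z 0.078 flange -0.0421 6 tip 0.113
top 0.055 282 ymean 0.0539 slope deg -1.02 zmax 0.0818 discx [-0.1038 -0.1036 -0.1033] top z 0.078 flange -0.0419 11 tip 0.108
top -0.055 281 ymean -0.0551 slope deg -0.5 zmax 0.082 discx [-0.1102 -0.11   -0.1096] top z 0.076 flange -0.0415 7 tip 0.114
top -0.135 279 ymean -0.1351 slope deg -0.32 zmax 0.0823 discx [-0.1093 -0.109  -0.1088] top z 0.079 flange -0.0417 9 tip 0.116
scene 0.135 296 ymean 0.1381 slope deg 0.54 zmax 0.0789 discx [-0.109  -0.1085 -0.1068] top z 0.075 flange -0.0376 14 tip 0.113
scene 0.055 257 ymean 0.0585 slope deg 0.74 zmax 0.079 discx [-0.1016 -0.1003 -0.0988] top z 0.075 flange -0.0374 14 tip 0.111
scene -0.055 216 ymean -0.051 slope deg -0.49 zmax 0.0786 discx [-0.1071 -0.1054 -0.1038] top z 0.074 flange -0.0364 12 tip 0.114
scene -0.135 193 ymean -0.1305 slope deg 0.8 zmax 0.0788 discx [-0.1078 -0.105  -0.103 ] top z 0.076 flange -0.0359 13 tip 0.114
```

```bash
cat >> h.py <<'E'
from scipy.spatial.transform import Rotation as R
O=np.array([.6109,-.0052])
GOAL=R.from_matrix(np.c_[np.r_[-BX,0],np.r_[BY,0],[0,0,-1]])
def b2w(x,y,z): return np.r_[O+x*BX+y*BY,z]
def w2b(p): d=np.array(p[:2])-O; return np.r_[d@BX,d@BY,p[2]]
def go(t,goal=GOAL):
    s=state(); q=s["tcp_rot"]; r=R.from_quat([q[1],q[2],q[3],q[0]])
    print("at board",w2b(s["eef_pos"]).round(4),"world",np.round(s["eef_pos"],4),"shift",(r.inv().apply(np.array(t)-s["eef_pos"])/.15).round(3),"turn",((r.inv()*goal).as_rotvec()/np.pi).round(4),"F",np.round(s["contact_force"],1),"t",s["clock"],"w",s["width"])
def rep(): go(state()["eef_pos"])
E
python3 -c "
from h import *
go(b2w(-.145,.135,.2)); print(b2w(-.145,.135,.2))"
```

```text
at board [-0.4147  0.5365  0.231 ] world [0.2535 0.5711 0.231 ] shift [-2.538 -1.988  0.208] turn [-0.0002 -0.     -0.1002] F [ 0.7  0.7 -0.9] t 0.3 w 0.08561109320423864
[0.48054508 0.1439898  0.2       ]
```

Emit:
play_rows:
  increments:
    - [-0.9,-0.7,0,0,0,-0.1,0]
    - [-0.9,-0.7,0,0,0,-0.1,0]
    - [-0.9,-0.7,0,0,0,-0.1,0]
    - [-0.9,-0.7,0,0,0,-0.1,0]
    - [-0.9,-0.7,0,0,0,-0.1,0]

```text
clock: 0.8
eef_pos: [0.337, 0.4168, 0.2314]
tcp_rot: [0.001, 0.055, 0.998, -0.001]
contact_force: [0.3, 0.3, -0.2]
width: 0.0124
```

```bash
python3 -c "
from h import *
go(b2w(-.145,.135,.2)); print(state()['joints'])"
```

```text
at board [-0.3158  0.3916  0.2314] world [0.337  0.4168 0.2314] shift [-1.15  -1.703  0.213] turn [-0.0004  0.0004 -0.0021] F [ 0.3  0.3 -0.2] t 0.8 w 0.01238320024244595
[-0.96113132  0.26102235 -0.02562482  1.81128396  0.00933732  1.07003848
  0.47074177]
```

Emit:
play_rows:
  increments:
    - [-0.7,-1,0.1,0,0,0,0]
    - [-0.7,-1,0.1,0,0,0,0]
    - [-0.7,-1,0.1,0,0,0,0]
    - [-0.7,-1,0.1,0,0,0,0]
    - [-0.7,-1,0.1,0,0,0,0]

```text
clock: 1.3
eef_pos: [0.4273, 0.2517, 0.2166]
tcp_rot: [0.001, 0.058, 0.998, -0.002]
contact_force: [-0.5, -0.2, 0.4]
width: -0.0001
```

```bash
python3 -c "
from h import *
go(b2w(-.145,.135,.1)); print(state()['joints'])"
```

```text
at board [-0.209   0.2366  0.2166] world [0.4273 0.2517 0.2166] shift [-0.434 -0.669  0.78 ] turn [-0.001   0.0007 -0.0044] F [-0.5 -0.2  0.4] t 1.3 w -9.471406409651732e-05
[-0.70225537  0.20440902  0.08103356  1.92550339 -0.01505001  1.01292666
  0.83922189]
```

Emit:
play_rows:
  increments:
    - [-0.43,-0.67,0.4,0,0,-0.004,0]
    - [-0.43,-0.67,0.4,0,0,-0.004,0]
    - [-0.43,-0.67,0.78,0,0,-0.004,0]
    - [-0.43,-0.67,0.78,0,0,-0.004,0]
    - [-0.43,-0.67,0.78,0,0,-0.004,0]
    - [-0.43,-0.67,0.78,0,0,-0.004,0]

```text
clock: 1.9
eef_pos: [0.4798, 0.1456, 0.1003]
tcp_rot: [0.001, 0.052, 0.999, -0.001]
contact_force: [-0.3, 0.9, 1.1]
width: 0.0
```

```bash
python3 -c "
from h import *
go(b2w(-.145,.135,.05)); print(state()['joints'])
c=cam('top');cv2.imwrite('pics/t2.png',cv2.resize(c['image'][85:215,250:400],None,fx=4,fy=4))
c=cam('scene');cv2.imwrite('pics/s2.png',cv2.resize(c['image'][150:320,190:400],None,fx=3.5,fy=3.5))
"
```

```text
at board [-0.1459  0.1365  0.1003] world [0.4798 0.1456 0.1003] shift [-0.006 -0.009  0.335] turn [-0.0009  0.0004 -0.    ] F [-0.3  0.9  1.1] t 1.9 w 3.0244976029276088e-05
[-0.5018315   0.36596728  0.13358956  2.03404799 -0.06582538  0.74588791
  1.13912446]
```

View pics/s2.png

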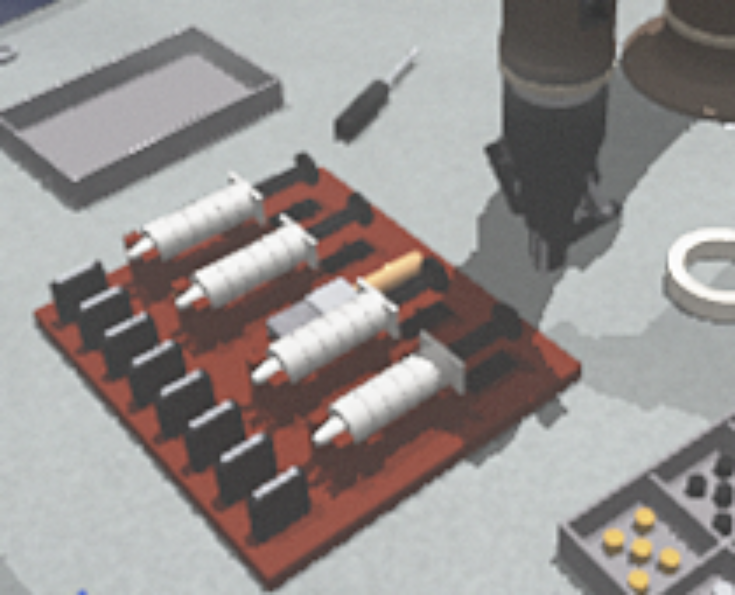

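View pics/t2.png

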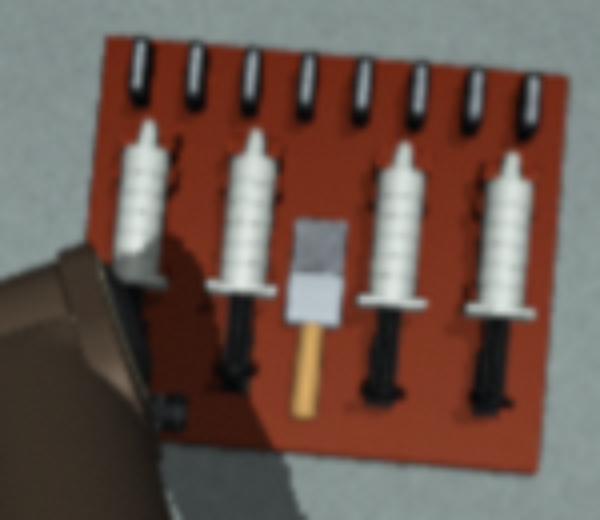

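The gripper is shut and sits right behind the first disc (scene crop: fingertip at (545,265), disc at (510,320)). I'll descend and then push.

Emit:
play_rows:
  increments:
    - [-0.006,-0.01,0.17,0,0,0,0]
    - [-0.006,-0.01,0.335,0,0,0,0]
    - [-0.006,-0.01,0.335,0,0,0,0]
    - [-0.006,-0.01,0.335,0,0,0,0]
    - [-0.1,-0.01,0.335,0,0,0,0]
    - [-0.2,-0.01,0.335,0,0,0,0]
    - [-0.2,-0.01,0.335,0,0,0,0]

```text
clock: 2.7
eef_pos: [0.5128, 0.1423, 0.0535]
tcp_rot: [0.004, 0.051, 0.999, 0.0]
contact_force: [-0.3, -0.1, 0.2]
width: -0.0001
```

```bash
python3 -c "
from h import *
go(b2w(-.08,.135,.05))"
```

```text
at board [-0.1128  0.1366  0.0535] world [0.5128 0.1423 0.0535] shift [-0.218 -0.011  0.025] turn [0.0002 0.0024 0.0003] F [-0.3 -0.1  0.2] t 2.7 w -5.480330265194489e-05
```

Emit:
play_rows:
  increments:
    - [-0.05,-0.01,0.025,0,0,0,0]
    - [-0.1,-0.01,0.025,0,0,0,0]
    - [-0.15,-0.01,0.025,0,0,0,0]

```text
clock: 3.0
eef_pos: [0.5352, 0.1388, 0.0503]
tcp_rot: [0.004, 0.051, 0.999, 0.0]
contact_force: [-2.0, 0.4, 1.5]
width: -0.0003
```

```bash
python3 -c "
from h import *
go(b2w(-.07,.135,.05))"
```

```text
at board [-0.0901  0.1355  0.0503] world [0.5352 0.1388 0.0503] shift [-0.134 -0.003  0.003] turn [0.0003 0.0023 0.0004] F [-2.   0.4  1.5] t 3.0 w -0.0003035577681276617
```

Emit:
play_rows:
  increments:
    - [-0.05,0,0,0,0,0,0]
    - [-0.1,0,0,0,0,0,0]
    - [-0.13,0,0,0,0,0,0]
    - [-0.15,0,0,0,0,0,0]

```text
clock: 3.4
eef_pos: [0.5555, 0.1369, 0.05]
tcp_rot: [0.001, 0.051, 0.999, 0.0]
contact_force: [-15.9, 3.0, 11.7]
width: 0.0001
```

```bash
python3 -c "
from h import *
go(b2w(-.07,.135,.05))"
```

```text
at board [-0.0697  0.1356  0.05  ] world [0.5555 0.1369 0.05  ] shift [ 0.002 -0.004 -0.   ] turn [0.     0.0006 0.0005] F [-15.9   3.   11.7] t 3.4 w 6.722101484378608e-05
```

Emit:
play_rows:
  increments:
    - [-0.03,0,0,0,0,0,0]
    - [-0.03,0,0,0,0,0,0]

```text
clock: 3.6
eef_pos: [0.5553, 0.137, 0.0493]
tcp_rot: [-0.004, 0.05, 0.999, -0.0]
contact_force: [-17.2, 1.1, 14.7]
width: -0.0003
```

```bash
python3 -c "
from h import *
go(b2w(-.15,.135,.05))
c=cam('scene');cv2.imwrite('pics/s3.png',cv2.resize(c['image'][150:320,190:400],None,fx=3.5,fy=3.5))"
```

```text
at board [-0.0699  0.1357  0.0493] world [0.5553 0.137  0.0493] shift [ 0.534 -0.003 -0.   ] turn [-0.0004 -0.0024  0.0008] F [-17.2   1.1  14.7] t 3.6 w -0.0003231628482359931
```

View pics/s3.png

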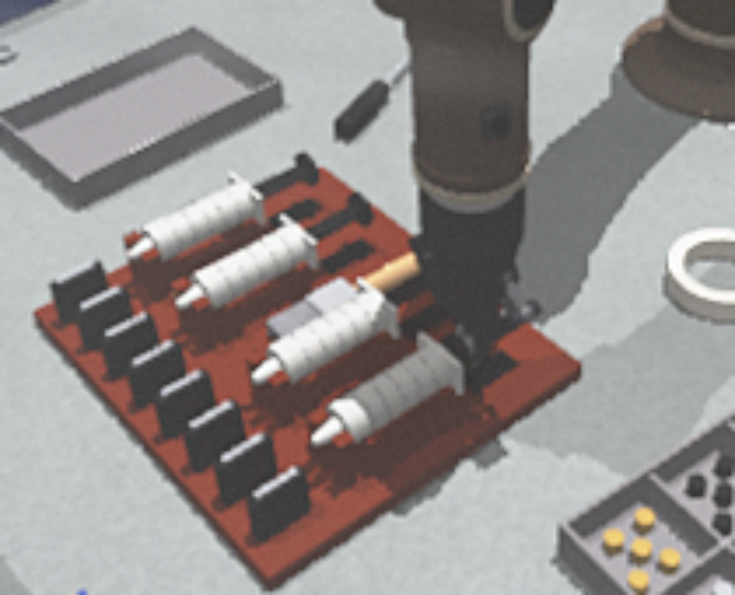

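Plunger 1 slid at about 2 N and stopped at 17 N with TCP at board x = -0.070, which is home. Next cradle.

Emit:
play_rows:
  increments:
    - [0.27,0,0,0,-0.002,0,0]
    - [0.54,0,0,0,-0.002,0,0]
    - [0.54,0,-0.1,0,-0.002,0,0]
    - [0.54,-0.27,-0.1,0,-0.002,0,0]
    - [0.54,-0.54,-0.1,0,-0.002,0,0]
    - [0.54,-0.54,0,0,-0.002,0,0]
    - [0.54,-0.54,0,0,-0.002,0,0]

```text
clock: 4.35
eef_pos: [0.4665, 0.0629, 0.0493]
tcp_rot: [-0.001, 0.052, 0.999, -0.001]
contact_force: [-0.3, -0.2, 0.1]
width: -0.0001
```

```bash
python3 -c "
from h import *
go(b2w(-.11,.055,.05))
c=cam('scene');cv2.imwrite('pics/s4.png',cv2.resize(c['image'][150:320,190:400],None,fx=3.5,fy=3.5))"
```

```text
at board [-0.1506  0.0529  0.0493] world [0.4665 0.0629 0.0493] shift [-0.271  0.014 -0.005] turn [-0.0007 -0.0004 -0.0001] F [-0.3 -0.2  0.1] t 4.35 w -7.913476667410147e-05
```

View pics/s4.png

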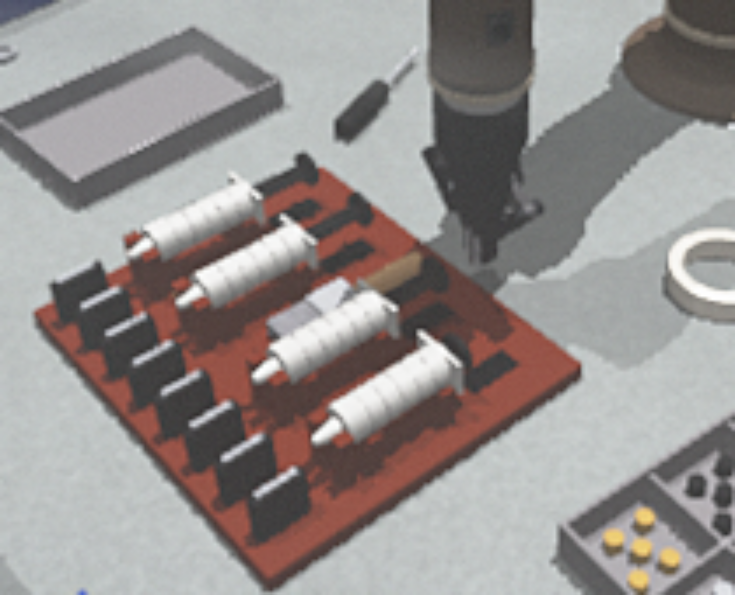

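Disc 1 (455,350) now sits close behind its flange, and the barrel hasn't moved. Pushing the second.

Emit:
play_rows:
  increments:
    - [-0.1,0.014,0,0,0,0,0]
    - [-0.2,0.014,0,0,0,0,0]
    - [-0.25,0.014,0,0,0,0,0]
    - [-0.3,0.014,0,0,0,0,0]
    - [-0.35,0.014,0,0,0,0,0]

```text
clock: 4.9
eef_pos: [0.519, 0.0615, 0.0497]
tcp_rot: [-0.001, 0.05, 0.999, -0.001]
contact_force: [-2.2, 0.5, 1.4]
width: 0.0002
```

```bash
python3 -c "
from h import *
go(b2w(-.07,.055,.05))"
```

```text
at board [-0.0983  0.0569  0.0497] world [0.519  0.0615 0.0497] shift [-0.188 -0.013 -0.002] turn [-0.0004 -0.0008  0.0008] F [-2.2  0.5  1.4] t 4.9 w 0.00020027410737488992
```

Emit:
play_rows:
  increments:
    - [-0.05,-0.01,0,0,0,0,0]
    - [-0.1,-0.01,0,0,0,0,0]
    - [-0.15,-0.01,0,0,0,0,0]
    - [-0.19,-0.01,0,0,0,0,0]
    - [-0.2,-0.01,0,0,0,0,0]

```text
clock: 5.4
eef_pos: [0.5472, 0.0573, 0.0492]
tcp_rot: [-0.003, 0.05, 0.999, -0.001]
contact_force: [-11.8, 3.1, 6.4]
width: -0.0002
```

```bash
python3 -c "
from h import *
go(b2w(-.07,.055,.05))"
```

```text
at board [-0.0697  0.0556  0.0492] world [0.5472 0.0573 0.0492] shift [ 0.002 -0.004 -0.006] turn [-0.0005 -0.0021  0.0009] F [-11.8   3.1   6.4] t 5.4 w -0.00021671628650510842
```

Emit:
play_rows:
  increments:
    - [-0.03,0,0,0,-0.002,0,0]
    - [-0.03,0,0,0,-0.002,0,0]
    - [0.27,0,0,0,-0.002,0,0]
    - [0.54,0,-0.1,0,-0.002,0,0]
    - [0.54,-0.2,-0.25,0,-0.002,0,0]
    - [0.54,-0.5,-0.25,0,-0.002,0,0]
    - [0.54,-0.737,-0.25,0,-0.002,0,0]
    - [0.54,-0.737,-0.1,0,-0.002,0,0]
    - [0.54,-0.737,0,0,-0.002,0,0]
    - [0.54,-0.737,0,0,-0.002,0,0]

```text
clock: 6.4
eef_pos: [0.4551, -0.0455, 0.0487]
tcp_rot: [-0.001, 0.051, 0.999, -0.001]
contact_force: [-0.0, 0.6, 0.2]
width: -0.0001
```

```bash
python3 -c "
from h import *
go(b2w(-.11,-.055,.05))"
```

```text
at board [-0.1508 -0.056   0.0487] world [ 0.4551 -0.0455  0.0487] shift [-0.272  0.007 -0.009] turn [-0.0008 -0.0006  0.0005] F [-0.   0.6  0.2] t 6.4 w -5.494415093396016e-05
```

Emit:
play_rows:
  increments:
    - [-0.1,0.007,-0.01,0,0,0,0]
    - [-0.2,0.007,-0.01,0,0,0,0]
    - [-0.25,0.007,-0.01,0,0,0,0]
    - [-0.3,0.007,-0.01,0,0,0,0]
    - [-0.35,0.007,-0.01,0,0,0,0]

```text
clock: 6.9
eef_pos: [0.5075, -0.0497, 0.0503]
tcp_rot: [-0.001, 0.051, 0.999, -0.001]
contact_force: [-2.0, 1.2, 1.7]
width: 0.0
```

```bash
python3 -c "
from h import *
go(b2w(-.07,-.055,.05))"
```

```text
at board [-0.0983 -0.0548  0.0503] world [ 0.5075 -0.0497  0.0503] shift [-0.188 -0.001  0.002] turn [-0.0008 -0.0008  0.0006] F [-2.   1.2  1.7] t 6.9 w 4.980584032269363e-05
```

Emit:
play_rows:
  increments:
    - [-0.05,0,0,0,0,0,0]
    - [-0.1,0,0,0,0,0,0]
    - [-0.15,0,0,0,0,0,0]
    - [-0.19,0,0,0,0,0,0]
    - [-0.2,0,0,0,0,0,0]

```text
clock: 7.4
eef_pos: [0.5364, -0.0526, 0.0499]
tcp_rot: [-0.003, 0.051, 0.999, -0.001]
contact_force: [-8.1, 1.3, 6.3]
width: 0.0002
```

```bash
python3 -c "
from h import *
go(b2w(-.07,-.055,.05))"
```

```text
at board [-0.0692 -0.0548  0.0499] world [ 0.5364 -0.0526  0.0499] shift [ 0.005 -0.001 -0.001] turn [-0.0008 -0.0018  0.0006] F [-8.1  1.3  6.3] t 7.4 w 0.00019765175674401052
```

Emit:
play_rows:
  increments:
    - [-0.04,0,0,0,-0.002,0,0]
    - [-0.04,0,0,0,-0.002,0,0]

```text
clock: 7.6
eef_pos: [0.5365, -0.0526, 0.0488]
tcp_rot: [-0.006, 0.051, 0.999, -0.001]
contact_force: [-20.9, 3.1, 16.3]
width: 0.0001
```

Emit:
play_rows:
  increments:
    - [0.27,0,0,0,0,0,0]
    - [0.54,0,0,0,0,0,0]
    - [0.54,-0.1,-0.1,0,0,0,0]
    - [0.54,-0.3,-0.1,0,0,0,0]
    - [0.54,-0.535,-0.1,0,0,0,0]
    - [0.54,-0.535,0,0,0,0,0]
    - [0.54,-0.535,0,0,0,0,0]

```text
clock: 8.3
eef_pos: [0.4475, -0.1253, 0.0492]
tcp_rot: [-0.006, 0.052, 0.999, -0.001]
contact_force: [0.3, 0.4, 0.5]
width: 0.0002
```

```bash
python3 -c "
from h import *
go(b2w(-.11,-.135,.05))"
```

```text
at board [-0.1501 -0.1362  0.0492] world [ 0.4475 -0.1253  0.0492] shift [-0.268  0.008 -0.009] turn [-0.0008 -0.004  -0.0002] F [0.3 0.4 0.5] t 8.3 w 0.00015188367612694378
```

Emit:
play_rows:
  increments:
    - [-0.1,0.008,0,0,-0.004,0,0]
    - [-0.18,0.008,0,0,-0.004,0,0]
    - [-0.22,0.008,0,0,-0.004,0,0]
    - [-0.26,0.008,0,0,-0.004,0,0]
    - [-0.3,0.008,0,0,-0.004,0,0]

```text
clock: 8.8
eef_pos: [0.4927, -0.1282, 0.0486]
tcp_rot: [-0.0, 0.051, 0.999, -0.001]
contact_force: [-2.2, 0.2, 2.0]
width: 0.0001
```

```bash
python3 -c "
from h import *
go(b2w(-.07,-.135,.05))"
```

```text
at board [-0.1049 -0.1345  0.0486] world [ 0.4927 -0.1282  0.0486] shift [-0.233 -0.003 -0.009] turn [-0.0007 -0.0003  0.0001] F [-2.2  0.2  2. ] t 8.8 w 0.00012190197243549282
```

Emit:
play_rows:
  increments:
    - [-0.04,0,0,0,0,0,0]
    - [-0.08,0,0,0,0,0,0]
    - [-0.11,0,0,0,0,0,0]

```text
clock: 9.1
eef_pos: [0.4997, -0.1288, 0.0472]
tcp_rot: [-0.01, 0.052, 0.999, 0.0]
contact_force: [-38.6, 6.1, 32.6]
width: 0.0001
```

```bash
python3 -c "
from h import *
go(b2w(-.07,-.135,.05))"
```

```text
at board [-0.0979 -0.1344  0.0472] world [ 0.4997 -0.1288  0.0472] shift [-0.185 -0.004 -0.023] turn [-0.0002 -0.0064 -0.0002] F [-38.6   6.1  32.6] t 9.1 w 0.00014298619864385292
```

Plunger 4 stopped dead at TCP x = -0.098 (stroke about 0.027) under 39 N, so it is the sticker. I retreat, rise and verify.

Emit:
play_rows:
  increments:
    - [0.2,0,0,0,-0.006,0,0]
    - [0.35,0,-0.2,0,-0.006,0,0.6]
    - [0.35,0,-0.5,0,-0.006,0,0.6]
    - [0.35,0,-0.8,0,-0.006,0,0.6]
    - [0.35,-0.3,-0.9,0,-0.006,0,0.6]
    - [0.35,-0.6,-0.9,0,-0.006,0,0.6]
    - [0.35,-0.7,-0.9,0,-0.006,0,0.6]

```text
clock: 9.8
eef_pos: [0.4396, -0.2329, 0.1849]
tcp_rot: [0.001, 0.054, 0.999, -0.002]
contact_force: [-1.0, -0.2, 0.2]
width: 0.0508
```

```bash
python3 - <<'E'
from h import *
go(b2w(.01,-.135,.15))
for n in("top","scene"):
    c=cam(n);P=cloud(c); im=c["image"].reshape(-1,3).astype(int); ok=c["z_map"].ravel()>0
    d=P[:,:2]-O; b=np.c_[d@BX,d@BY]; z=P[:,2]; v=im.mean(1)
    for y0 in(.135,.055,-.055,-.135):
        s=ok&(abs(b[:,1]-y0)<.03)
        p=s&(v>110)&(z>.066)&(z<.09)&(b[:,0]>-.03)&(b[:,0]<.05)
        k=s&(v<90)&(z>.046)&(z<.09)&(b[:,0]<-.03)&(b[:,0]>-.16)
        if k.sum()>9 and p.sum(): print(n,y0,b[p,1].mean().round(4),np.percentile(z[p],95).round(4),"disc",np.round(np.sort(b[k,0])[[0,3,8]],4))
    cv2.imwrite(f'pics/{n}5.png',cv2.resize(c['image'][85:240,250:490] if n=="top" else c['image'][150:320,190:400],None,fx=3.2,fy=3.2))
E
```

```text
at board [-0.147  -0.2441  0.1849] world [ 0.4396 -0.2329  0.1849] shift [-1.043  0.733  0.233] turn [-0.0011  0.0008 -0.0015] F [-1.  -0.2  0.2] t 9.8 w 0.05077811363728279
top 0.135 0.1315 0.082 disc [-0.0591 -0.0587 -0.0584]
top 0.055 0.0519 0.0816 disc [-0.0591 -0.0585 -0.0581]
top -0.055 -0.0568 0.0823 disc [-0.0587 -0.0581 -0.0577]
top -0.135 -0.1364 0.0823 disc [-0.0871 -0.0869 -0.0868]
scene 0.135 0.136 0.0785 disc [-0.0566 -0.0561 -0.0542]
scene 0.055 0.0565 0.0785 disc [-0.0568 -0.0557 -0.0541]
scene -0.055 -0.0522 0.0785 disc [-0.0568 -0.0545 -0.0533]
scene -0.135 -0.1319 0.0788 disc [-0.0851 -0.0836 -0.0809]
```

View pics/scene5.png

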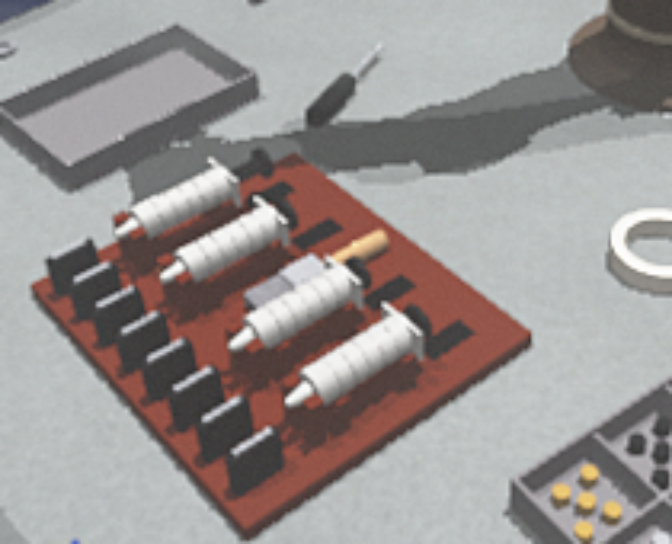

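View pics/top5.png

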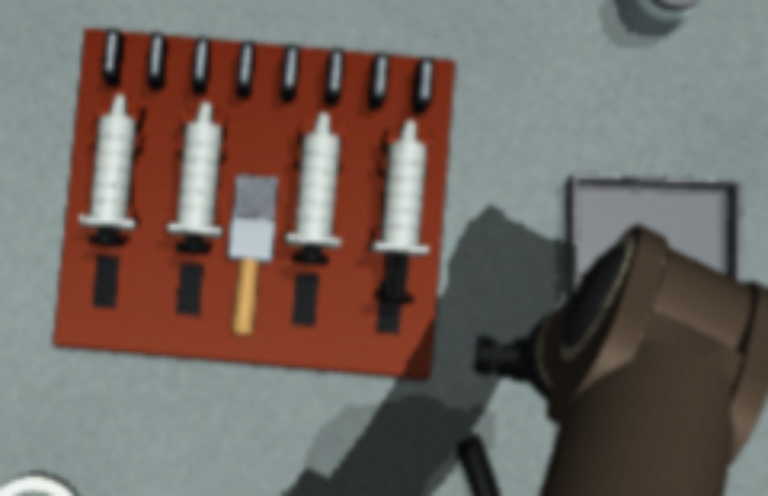

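Discs 1 to 3 sit against their flanges and only the rightmost (top crop (395,290), disc at x = -0.086) stands out. Now I fetch it.

Emit:
play_rows:
  increments:
    - [-0.3,0.2,0,0,0,0,0.65]
    - [-0.6,0.45,0,0,0,0,0.65]
    - [-0.9,0.74,0.1,0,0,-0.0015,0.65]
    - [-1,0.74,0.233,0,0,-0.0015,0.65]
    - [-1,0.74,0.233,0,0,-0.0015,0.65]
    - [-1,0.74,0.233,0,0,-0.0015,0.65]
    - [-1,0.74,0.233,0,0,-0.0015,0.65]

```text
clock: 10.6
eef_pos: [0.6, -0.1374, 0.1492]
tcp_rot: [0.0, 0.052, 0.999, -0.001]
contact_force: [0.1, 0.4, 0.7]
width: 0.0549
```

```bash
python3 -c "
from h import *
go(b2w(.01,-.1345,.049))
c=cam('scene');cv2.imwrite('pics/s6.png',cv2.resize(c['image'][130:280,190:380],None,fx=4,fy=4))"
```

```text
at board [ 0.0028 -0.1326  0.1492] world [ 0.6    -0.1374  0.1492] shift [-0.048 -0.011  0.668] turn [-0.0008  0.0002 -0.0004] F [0.1 0.4 0.7] t 10.6 w 0.05490188764290136
```

View pics/s6.png

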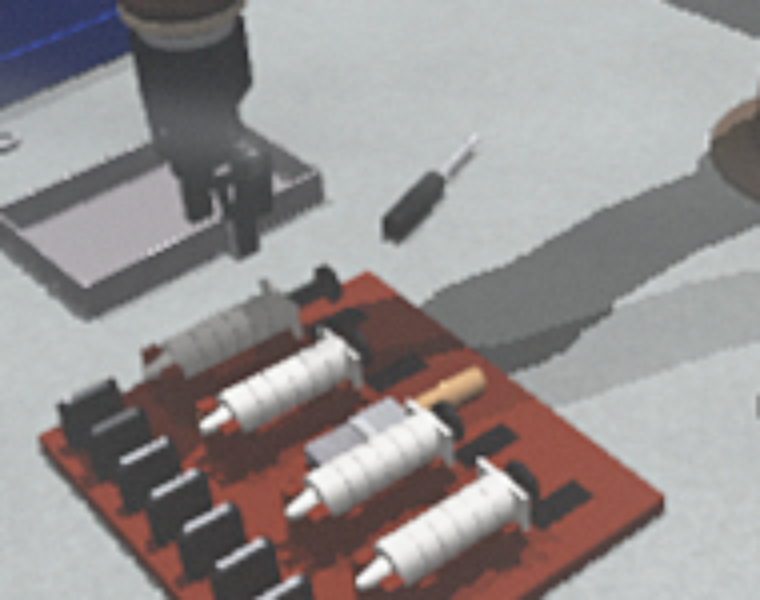

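The open jaws straddle the shaded barrel, above its middle. I'll descend in two stages.

Emit:
play_rows:
  increments:
    - [-0.048,-0.011,0.15,0,0,0,0.65]
    - [-0.048,-0.011,0.35,0,0,0,0.65]
    - [-0.048,-0.011,0.5,0,0,0,0.65]
    - [-0.048,-0.011,0.6,0,0,0,0.65]
    - [-0.048,-0.011,0.668,0,0,0,0.65]
    - [-0.048,-0.011,0.668,0,0,0,0.65]

```text
clock: 11.25
eef_pos: [0.6065, -0.1407, 0.049]
tcp_rot: [0.0, 0.053, 0.999, -0.001]
contact_force: [0.3, -0.6, 0.7]
width: 0.0553
```

```bash
python3 -c "
from h import *
go(b2w(.01,-.1345,.049))"
```

```text
at board [ 0.0096 -0.1353  0.049 ] world [ 0.6065 -0.1407  0.049 ] shift [-0.003  0.005  0.   ] turn [-0.0008  0.0001 -0.0008] F [ 0.3 -0.6  0.7] t 11.25 w 0.05531562216670891
```

Emit:
play_rows:
  increments:
    - [0,0.005,0,0,0,0,0]
    - [0,0.005,0,0,0,0,0]
    - [0,0.005,0,0,0,0,0]
    - [0,0.005,0,0,0,0,0]
    - [0,0.005,0,0,0,0,0]
    - [0,0.005,0,0,0,0,0]

```text
clock: 11.85
eef_pos: [0.6074, -0.1405, 0.0505]
tcp_rot: [0.001, 0.053, 0.999, -0.001]
contact_force: [-1.8, -1.7, 5.6]
width: 0.0321
```

Emit:
play_rows:
  increments:
    - [0,0,-0.05,0,0,0,0]
    - [0,0,-0.1,0,0,0,0]
    - [0,0,-0.2,0,0,0,0]
    - [0,0,-0.3,0,0,0,0]
    - [0,0,-0.3,0,0,0,0]

```text
clock: 12.35
eef_pos: [0.6092, -0.1407, 0.0987]
tcp_rot: [0.004, 0.053, 0.999, -0.002]
contact_force: [0.6, -0.2, -1.6]
width: 0.0324
```

```bash
python3 -c "
from h import *
rep()
c=cam('scene');cv2.imwrite('pics/s7.png',cv2.resize(c['image'][130:280,190:380],None,fx=4,fy=4))"
```

```text
at board [ 0.0122 -0.1349  0.0987] world [ 0.6092 -0.1407  0.0987] shift [0. 0. 0.] turn [-0.0009  0.0024 -0.0008] F [ 0.6 -0.2 -1.6] t 12.35 w 0.032447771235275744
```

View pics/s7.png

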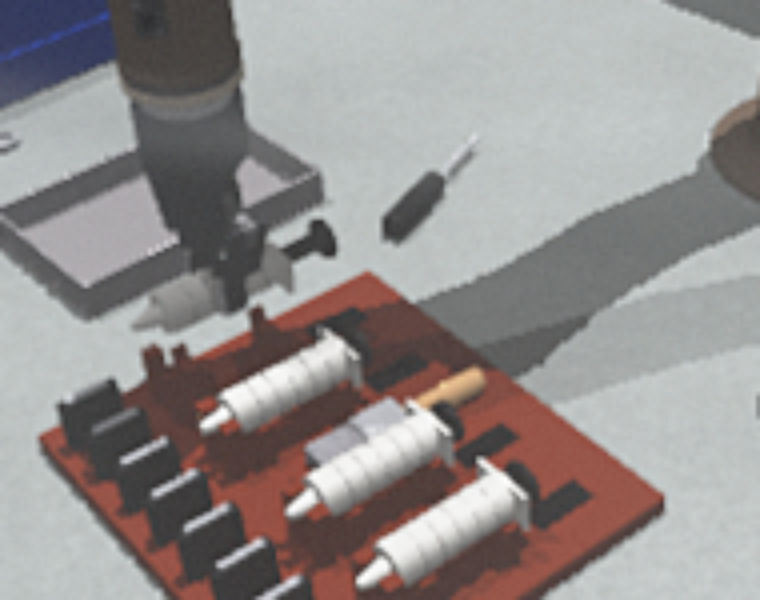

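The applicator (215,290) is out of the cradle, level in the jaws, and the others are untouched. I carry it to the plain tray.

```bash
python3 -c "
from h import *
go([.515,-.380,.15])"
```

```text
at board [ 0.0115 -0.1348  0.0973] world [ 0.6085 -0.1405  0.0973] shift [ 0.449 -1.655 -0.349] turn [-0.0009  0.0019 -0.0008] F [ 0.9 -0.7 -1.9] t 12.4 w 0.03209203980151631
```

Emit:
play_rows:
  increments:
    - [0,0,-0.2,0,0,0,0]
    - [0,0,-0.4,0,0,0,0]
    - [0.1,-0.2,-0.4,0,0,0,0]
    - [0.2,-0.4,-0.4,0,0,0,0]
    - [0.3,-0.65,-0.4,0,0,0,0]
    - [0.4,-0.85,-0.4,0,0,0,0]
    - [0.45,-1,-0.4,0,0,0,0]
    - [0.45,-1,-0.4,0,0,0,0]

```text
clock: 13.2
eef_pos: [0.5223, -0.2867, 0.1572]
tcp_rot: [0.002, 0.056, 0.998, -0.003]
contact_force: [-0.0, -0.5, -1.2]
width: 0.032
```

```bash
python3 -c "
from h import *
go([.515,-.380,.1])"
```

```text
at board [-0.0592 -0.2891  0.1572] world [ 0.5223 -0.2867  0.1572] shift [-0.019 -0.622  0.384] turn [-0.0015  0.0015 -0.0028] F [-0.  -0.5 -1.2] t 13.2 w 0.032014954150408836
```

Emit:
play_rows:
  increments:
    - [-0.02,-0.2,0,0,0,0,0]
    - [-0.02,-0.4,0,0,0,0,0]
    - [-0.02,-0.62,0.1,0,0,-0.003,0]
    - [-0.02,-0.62,0.2,0,0,-0.003,0]
    - [-0.02,-0.62,0.384,0,0,-0.003,0]
    - [-0.02,-0.62,0.384,0,0,-0.003,0]

```text
clock: 13.8
eef_pos: [0.5133, -0.377, 0.0958]
tcp_rot: [-0.001, 0.051, 0.999, -0.0]
contact_force: [-0.5, -0.0, -2.2]
width: 0.0322
```

```bash
python3 -c "
from h import *
go([.515,-.380,.012])
c=cam('scene');cv2.imwrite('pics/s8.png',cv2.resize(c['image'][90:240,140:330],None,fx=4,fy=4))
P=cloud(c);b=c['image'].reshape(-1,3)
"
```

```text
at board [-0.0588 -0.3799  0.0958] world [ 0.5133 -0.377   0.0958] shift [-0.014 -0.018  0.559] turn [-0.0003 -0.0006  0.0004] F [-0.5 -0.  -2.2] t 13.8 w 0.032187184944777264
```

View pics/s8.png

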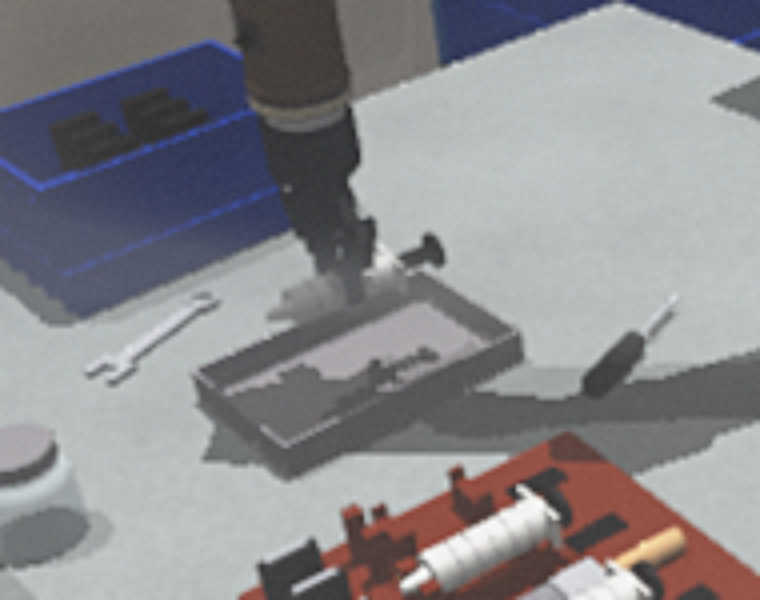

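Emit:
play_rows:
  increments:
    - [-0.014,-0.018,0.15,0,0,0,0]
    - [-0.014,-0.018,0.3,0,0,0,0]
    - [-0.014,-0.018,0.42,0,0,0,0]
    - [-0.014,-0.018,0.5,0,0,0,0]
    - [-0.014,-0.018,0.53,0,0,0,0]
    - [-0.014,-0.018,0.545,0,0,0,0]
    - [-0.014,-0.018,0.545,0,0,0,0]

```text
clock: 14.55
eef_pos: [0.5166, -0.381, 0.0169]
tcp_rot: [0.001, 0.051, 0.999, -0.001]
contact_force: [-0.4, -0.9, -1.2]
width: 0.0323
```

```bash
python3 -c "
from h import *
go([.515,-.380,.009])"
```

```text
at board [-0.0551 -0.3835  0.0169] world [ 0.5166 -0.381   0.0169] shift [0.012 0.005 0.053] turn [-0.0008  0.0004  0.0006] F [-0.4 -0.9 -1.2] t 14.55 w 0.032316542252447164
```

Emit:
play_rows:
  increments:
    - [0,0,0.015,0,0,0,0]
    - [0,0,0.03,0,0,0,0]
    - [0,0,0.045,0,0,0,0]
    - [0,0,0.045,0,0,0,0]

```text
clock: 14.95
eef_pos: [0.5172, -0.3812, 0.0105]
tcp_rot: [0.001, 0.051, 0.999, -0.002]
contact_force: [0.1, -0.8, 1.5]
width: 0.0322
```

```bash
python3 -c "
from h import *
go([.515,-.380,.009])
c=cam('scene');cv2.imwrite('pics/s9.png',cv2.resize(c['image'][90:240,140:330],None,fx=4,fy=4))"
```

```text
at board [-0.0546 -0.3837  0.0105] world [ 0.5172 -0.3812  0.0105] shift [0.015 0.007 0.01 ] turn [-0.001   0.0008  0.0006] F [ 0.1 -0.8  1.5] t 14.95 w 0.03221063415723668
```

View pics/s9.png

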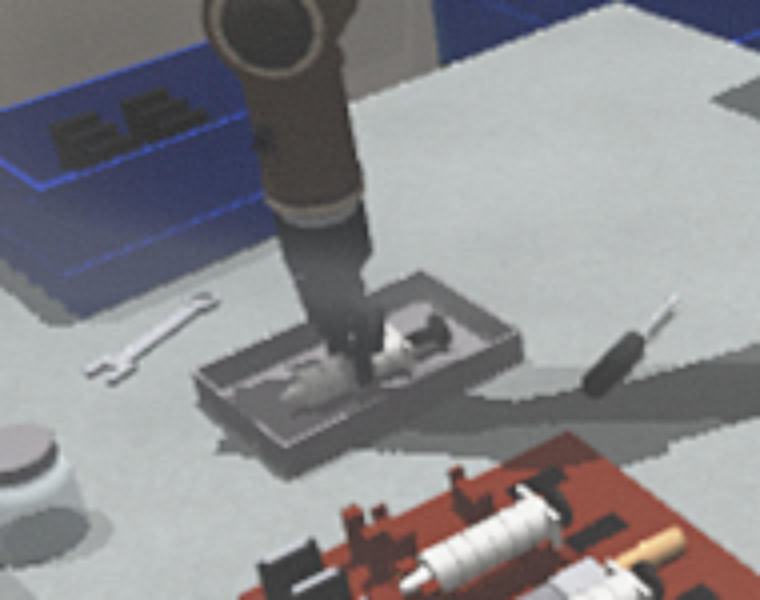

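The applicator lies within the tray walls and is just touching the floor (Fz up by about 3 N). I release and lift straight up.

Emit:
play_rows:
  increments:
    - [0,0,0.005,0,0,0,0.5]
    - [0,0,0.005,0,0,0,0.6]
    - [0,0,0.005,0,0,0,0.6]
    - [0,0,0.005,0,0,0,0.6]
    - [0,0,-0.1,0,0,0,0.6]
    - [0,0,-0.3,0,0,0,0.6]
    - [0,0,-0.6,0,0,0,0.6]
    - [0,0,-0.9,0,0,0,0.6]
    - [0,0,-1,0,0,0,0.6]

```text
clock: 15.9
eef_pos: [0.5186, -0.3825, 0.1671]
tcp_rot: [0.005, 0.051, 0.999, -0.004]
contact_force: [-0.6, 0.1, -0.6]
width: 0.0513
```

Emit:
play_rows:
  increments:
    - [0.3,0,-0.3,0,0,0,0.6]
    - [0.6,0,-0.3,0,0,0,0.6]
    - [0.8,0,-0.3,0,0,0,0.6]
    - [0.8,0,-0.3,0,0,0,0.6]
    - [0.8,0,-0.3,0,0,0,0.6]

```text
clock: 16.4
eef_pos: [0.3985, -0.3702, 0.2121]
tcp_rot: [0.005, 0.051, 0.999, -0.004]
contact_force: [-0.5, 0.2, -0.4]
width: 0.051
```

```bash
python3 - <<'E'
from h import *
rep()
for n in("top","scene"):
    c=cam(n);P=cloud(c); im=c["image"].reshape(-1,3).astype(int); ok=c["z_map"].ravel()>0
    d=P[:,:2]-O; b=np.c_[d@BX,d@BY]; z=P[:,2]; v=im.mean(1)
    for y0 in(.135,.055,-.055):
        s=ok&(abs(b[:,1]-y0)<.03)
        p=s&(v>110)&(z>.066)&(z<.09)&(b[:,0]>-.03)&(b[:,0]<.05)
        k=s&(v<90)&(z>.046)&(z<.09)&(b[:,0]<-.03)&(b[:,0]>-.16)
        if k.sum()>9 and p.sum(): print(n,y0,b[p,1].mean().round(4),np.percentile(z[p],95).round(4),"disc",np.round(np.sort(b[k,0])[[0,3,8]],4))
    cv2.imwrite(f'pics/{n}9.png',cv2.resize(c['image'][85:240,250:490] if n=="top" else c['image'][110:310,150:390],None,fx=3.2,fy=3))
    w=ok&(P[:,0]>.40)&(P[:,0]<.62)&(abs(P[:,1]+.38)<.065)
    k=w&(v>150); print(n,"tray pale z",np.percentile(z[k],[50,95]).round(4),P[k].mean(0).round(3))
E
```

```text
at board [-0.1738 -0.3849  0.2121] world [ 0.3985 -0.3702  0.2121] shift [0. 0. 0.] turn [-0.0022  0.0036  0.    ] F [-0.5  0.2 -0.4] t 16.4 w 0.05103140311864774
top 0.135 0.1315 0.0816 disc [-0.0592 -0.0588 -0.0585]
top 0.055 0.052 0.0816 disc [-0.0592 -0.0589 -0.0584]
top -0.055 -0.0567 0.082 disc [-0.0587 -0.0583 -0.0579]
top tray pale z [0.0233 0.0322] [ 0.574 -0.383  0.019]
scene 0.135 0.1363 0.0788 disc [-0.0568 -0.0558 -0.0546]
scene 0.055 0.0564 0.0787 disc [-0.0566 -0.0543 -0.0538]
scene -0.055 -0.0523 0.0786 disc [-0.0562 -0.0542 -0.0531]
scene tray pale z [0.0036 0.0397] [ 0.541 -0.398  0.018]
```

View pics/scene9.png

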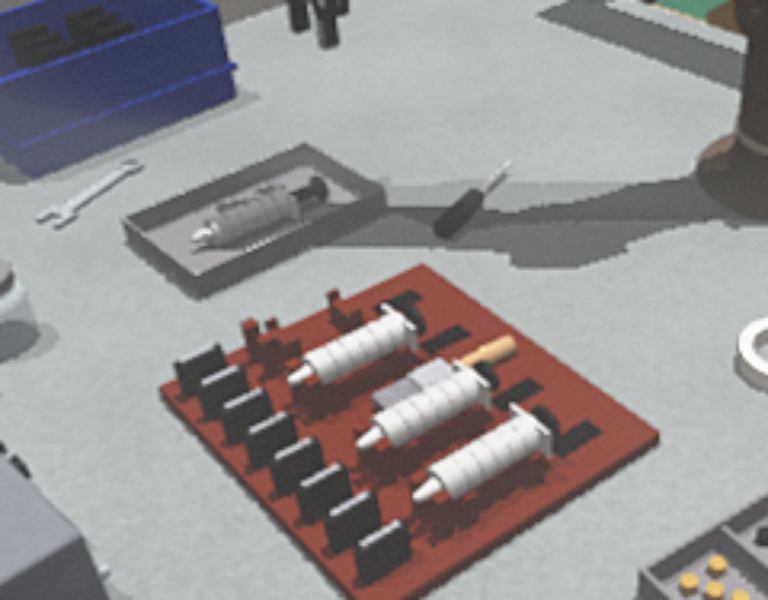

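View pics/top9.png

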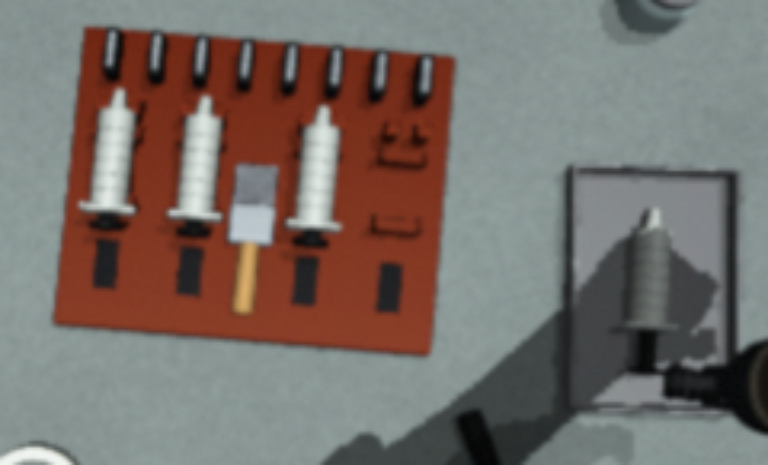

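The reject lies flat and level inside the plain tray (top crop (648,290)). Three applicators are in their cradles with plungers home, the brush hasn't moved, and the gripper is clear. Handing in.

```bash
python3 -c "
from h import *
print(np.abs(state()['joint_velocities']).max(), workorder.finish_job())"
```

```text
the job is handed in; nothing more can be done
0.01643614911783302 None
```

All four plungers were checked, the sticking one is in the reject tray, and the job was handed in at about 16.5 s of the 64 s allowed.

- **Good plungers:** those in the cradles at board y = +135, +55 and -55 mm slid at about 2 N. Each stopped at the same home position (disc face at about -57 mm) under 12 to 21 N.
- **Sticking plunger:** the one at y = -135 mm stopped dead at a stroke of about 27 mm under roughly 39 N along the stroke. I lifted that applicator out and laid it in the plain tray on the right of the board.

**Last checks:** both cameras show the three good discs still home and their barrels seated. The reject lies flat inside the tray walls, the brush looks unmoved and the gripper is clear.

**Disagreements and limits:** the two cameras differed by about 3 to 5 mm in barrel height and sideways position, so I used averages. The tray height readings were too mixed with other surfaces to use, so "flat" rests on the pictures. I did not measure the brush.

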